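# Key the tape spindle's retaining flange onto its pin

## Task

The light grey retaining flange on the tape spindle is sitting high on its post because the notch in its rim is not over the steel pin. With closed fingertips, push its thumb bar round until the notch stands over the pin, then press the flange gently straight down until it is fully home over the pin. Do not grip, force or lift the flange, leave everything else on the table where it is, and finish with the hand clear.

Things in the scene. Friction and masses are not known exactly. Their poses are not given: they have to be found in the camera images.
- spindle: tape spindle stand, fixed: black round foot 156 mm across, 8 mm thick, and a hub 74 mm across with a part-used roll of blue painter's tape (100 mm across, top at 44.5 mm); a steel pin stands on the foot. Origin: centre of its underside, on the table; z up; its x axis points from the spindle axis to the pin
- pin_top (a point): top of the upright steel pin: 12 mm in diameter with a round nose, 58 mm from the spindle axis, top 55 mm above the table. Seen from above it stands out 8 mm past the flange's rim
- flange: light grey plastic retaining flange over the roll: disc 112 mm across, 5 mm thick, one notch in its rim, and a straight thumb bar across its middle; a 3 mm high rib runs from one bar end to the notch. Origin: on the spindle axis at the disc's underside (46 mm above the table when home, disc top 5 mm and bar top 19 mm above it). x axis along the bar to the notch, z up
- notch (a point): middle of the notch's mouth, 58 mm from the axis, level with the disc's top. The notch is 18 mm wide, cut in to 49 mm from the axis: 3 mm play on either side of the pin, whose round nose draws it in a little further. It is straight above pin_top when they meet; pressed elsewhere, the disc lands on the pin and stops 7 to 8 mm high
- bar_top (a point): middle of the thumb bar's top, on the spindle axis: the place to press
- thumb_bar: the straight thumb bar moulded on the flange across its middle: 80 mm long (ends 40 mm from the axis), 14 mm wide, upright sides, standing 14 mm above the disc, its top edges rounded by 2 mm. Origin and axes are the flange's
- flange_turn (a joint): turn of the flange on its post in rad, growing anticlockwise seen from above, free all round (no stops); 0 (or 2 pi) where the notch is over the pin. Slight drag, about 0.03 N m; it stays where it is left
- flange_height (a joint): height of the flange above its seat in m: 0 fully home, about 0.0105 to 0.0125 at the start. The bore is a snug push fit on the post: it takes about 4 N to slide it up or down, and it stays where it is left
- stapler: silver aluminium press-button stapler, 150 x 40 x 62 mm; stands by, not part of the job. Origin: centre of its underside
- pencil_cup: round teal plastic pencil cup, 80 mm across, 100 mm tall, pencils standing to 190 mm; stands by, not part of the job. Origin: centre of its underside
- bottle: brown glass bottle with a tight black cap, 62 mm across, 165 mm tall; stands by, not part of the job. Origin: centre of its underside
- coaster: round white ceramic coaster, 98 mm across, 9 mm thick; stands by, not part of the job. Origin: centre of its underside
- spare_roll: loose blue tape ring lying flat, 110 mm across, 24 mm tall; stands by, not part of the job. Origin: centre of its underside
- staple_box: small carton of staples, 63 x 43 x 23 mm; stands by, not part of the job. Origin: centre of its underside
- eraser: rubber eraser, 52 x 22 x 12 mm; stands by, not part of the job. Origin: centre of its underside
- brush: flat paint brush lying down, 190 mm long, 42 mm wide; stands by, not part of the job. Origin: under the middle of its length, at table height; x along it
Not all that is in view belongs to the job. Of the things that look like the spindle, the middle-sized one is meant.

How it is judged:
By the outcome, as a careful person would: the job done as asked, in the order asked, and still so for the second after the job is handed in, with the robot touching nothing.
It also fails if it takes over 61 s, if anything falls off the work surface, if the arm or the gripper's body presses on something with over 40 N, if the wrist force passes 120 N, or if a joint passes its speed limit or range.

## Robot

A 7-joint arm with a two-finger parallel gripper is mounted at the origin on the work surface. World frame = base frame: x ahead of the robot, y to its left, z up, the work surface at z = 0. Lengths are in m, angles in rad, forces in N, time in s.
With the tool pointing down it reaches from about 0.425 to 0.875 m from the base axis. Payload 4.7 kg.
Tool frame: the origin (TCP) lies on the centre line of the jaws, within the pads' length; the fingertips stand 22 mm ahead of it and the grasp point (between the pads) lies 3 mm ahead of it; z points along the fingers, y is the line along which they close (so a half turn about z gives the same grasp; the last joint's range is limited). The gripper opens to 85 mm and grips with 20 to 120 N. Pads are 22 mm wide; open, the fingers measure 114 mm over their backs; the gripper's body (76 mm by 85 mm) begins 54 mm behind the grasp point. The pads swing forward as they close: fully open they stand 13 mm farther back than shut.
Start: joints at [1.228, 0.321, -0.07, 1.45, 0.023, 1.371, -0.057], TCP at [0.227, -0.609, 0.253] pointing down, gripper open.
Joint ranges: [-2.86, 2.86], [-0.3, 2.09], [-1.38, 1.24], [0.06, 2.45], [-1.56, 4.7], [0.09, 2.05], [-2.69, 2.69]. Speed limits (rad/s): [2.57, 2.57, 3.14, 3.14, 3.14, 3.14, 3.14].

## Interface

Orientations are given as a unit quaternion [w, x, y, z].
In Python, from rig import monitor, cams, manip gives the robot as it stands. The module is installed in compiled form; this text tells all that it offers.
- The arm moves only by the shell command python3 -m creep 'ROWS'. ROWS is JSON, a list that holds one entry, the list of rows, each a list of 7 numbers: the turn, a rotation vector about the tool's x, y, z in degrees, then the shift along the tool's x, y, z in m, then the opening, from 0 (shut) to 1 (fully open). In form: [[[wx, wy, wz, dx, dy, dz, grip], ...]]. A call has 1 to 10 rows; each row shifts and turns the commanded pose from where the row before left it, along the tool's axes as they then stand; what a row does not reach is not made up. A row lasts 1/8 s, in which the tool goes at most 62.5 mm and 10.7 degrees, less where a joint would pass 70% of its speed; a pose out of reach is approached as far as the arm can. A call is refused whole if a number of a shift passes 0.0625 or a number of a turn 10.7, either way. A call with a gripper value outside its range is refused whole. The fingers move at their own pace and stop on an object; the grip force is fixed at half the most. Time passes only in rows, so rows that do not move let the fingers close. It gives the time, the measured TCP pose, the force, the opening and the grip force at its end, in the units of the state.
- monitor.sense(): the state, without advancing time (a new reading comes with each control period).
- cams.get_image(name): name is "side" or "top" or "wrist"; returns the picture (480x640x3 uint8, blue, green, red); there is no depth.
- cams.camera_info(name): a dict with "fov_y" (degrees; the focal length in pixels is half the picture's height over the tangent of half this angle, whatever the lens; pixels are square), "cx", "cy" (the principal point, pixels), "T" (4x4, takes a point from camera to world coordinates); the wrist camera has in their place "tool_from_camera" (4x4, takes a point from camera to tool coordinates, whose origin is the TCP and whose axes are the flange's). Camera axes: x right, y down, z forward; pixel columns grow to the right and rows downward; lengths in m; the calibration is good to about 2 mm. The wrist camera is an equidistant fisheye: a pixel r from the principal point sees the ray r / f radians off the axis. A picture is of the moment at which its call begins: read the wrist's pose just before it. camera_info takes no time and is no camera call.
- manip.sign_off(): hands the job in; it is judged then, once.
The state is a dict: "clock": time; "joint_pos": joint angles; "qd": joint speeds; "joint_efforts": joint torques, N m; "tcp_pos": TCP position; "ee_rot": TCP orientation; "contact_force": force on the tool from outside, world axes, zero at the start; "ft_torque": the same for the moment, N m; "opening": finger opening in m; "finger_force": force on a finger pad.
Only numpy, scipy, OpenCV 4.12 (cv2) and the standard library are available. Lean on these libraries where they do the work, as an engineer would, in place of code of your own. Each camera call takes 0.05 s, during which the arm holds its last target. There are 200 camera calls.

## Working session

There is one attempt and no reset: what is moved stays moved. The work goes in short steps, Python scripts to look and compute and a shell command to move; the robot and the scene stay as the last step left them, time stands still between calls to the robot, and variables do not carry over. Pictures are saved under pics/ and viewed, at most 10 in all, crops included, and the job is handed in when it is done.

```bash
mkdir -p pics
cat > h.py <<'E'
import numpy as np, cv2
from rig import monitor, cams, manip
def info(n):
    c=cams.camera_info(n); f=240/np.tan(np.radians(c["fov_y"])/2); return c,f
E
python3 - <<'E'
from h import *
for n in ("top","side"):
    cv2.imwrite(f"pics/{n}0.png",cams.get_image(n)); c,f=info(n); print(n,f,c["cx"],c["cy"],np.round(c["T"],4).tolist())
c,f=info("wrist");print(f,c)
s=monitor.sense();print(s)
E
```

```text
top 575.7609348450025 318.94388090737516 244.94198086214547 [[-0.0138, -0.9898, 0.1418, 0.3664], [-0.9999, 0.0135, -0.0027, 0.0], [0.0008, -0.1418, -0.9899, 1.1738], [0.0, 0.0, 0.0, 1.0]]
side 529.3194103558997 323.5874948156359 237.8808699631786 [[-0.991, -0.0929, 0.0959, 0.4396], [-0.1317, 0.5636, -0.8155, 0.9849], [0.0217, -0.8208, -0.5708, 0.7817], [0.0, 0.0, 0.0, 1.0]]
371.64829954431775 {'fov_y': 65.70646984690485, 'cx': 313.6051003030488, 'cy': 243.00095478331147, 'tool_from_camera': array([[-5.81067934e-04, -9.45908547e-01, -3.24432864e-01,
         8.45571082e-02],
       [ 9.99999723e-01, -7.00775277e-04,  2.52137068e-04,
         2.63661319e-04],
       [-4.65853138e-04, -3.24432628e-01,  9.45908692e-01,
        -1.20747579e-01],
       [ 0.00000000e+00,  0.00000000e+00,  0.00000000e+00,
         1.00000000e+00]])}
{'clock': 0.1, 'joint_pos': array([ 1.22809393,  0.32176596, -0.07009457,  1.45154028,  0.02257594,
        1.37078362, -0.05691422]), 'qd': array([-6.29083277e-04, -2.32519595e-03,  8.15335755e-05, -3.04154540e-03,
        1.46941939e-03, -3.53164147e-04,  1.45963471e-03]), 'joint_efforts': array([ 4.55144615e-06, -4.94877362e+01, -3.84150557e-01, -3.15210235e+01,
        1.28307694e-02,  7.44261750e-03,  1.69849227e-05]), 'tcp_pos': array([ 0.22685141, -0.60866728,  0.25232819]), 'ee_rot': array([-8.35281667e-04,  9.84126719e-01,  1.77465120e-01, -1.83589894e-04]), 'contact_force': array([ 0.26786227, -0.3370486 , -1.19851395]), 'ft_torque': array([-0.00668476, -0.00845838, -0.03861154]), 'finger_force': 0.0, 'opening': 0.08518387684906346}
```

View pics/top0.png

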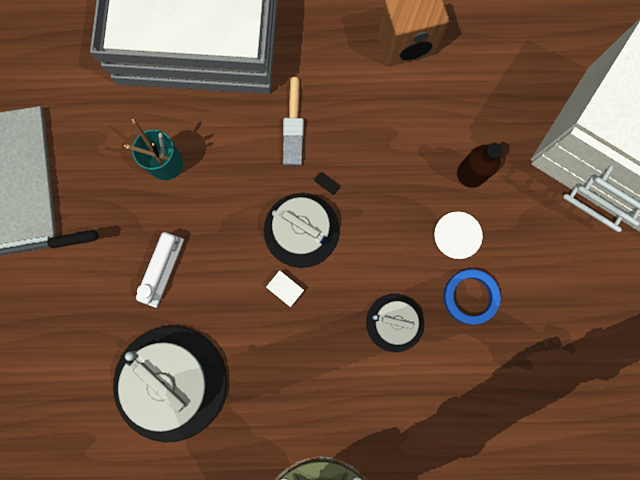

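View pics/side0.png

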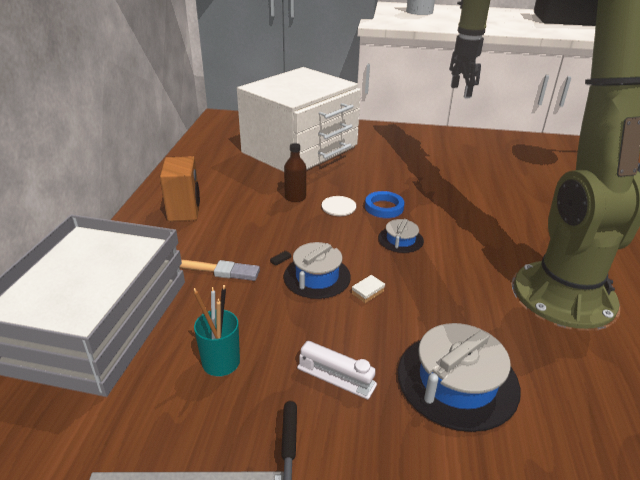

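The middle-sized spindle is at top (301,228) and side (317,268). I'll enlarge both views of it.

Run:
```python
from h import *
a=cv2.imread("pics/top0.png")[185:275,257:347]; b=cv2.imread("pics/side0.png")[230:300,277:357]
a=cv2.resize(a,(400,400),interpolation=cv2.INTER_CUBIC);b=cv2.resize(b,(400,350),interpolation=cv2.INTER_CUBIC)
b=cv2.copyMakeBorder(b,0,50,0,0,0)
cv2.imwrite("pics/c0.png",np.hstack([a,b]))
def hit(n,u,v,z):
    c,f=info(n);T=c["T"];d=T[:3,:3]@np.array([(u-c["cx"])/f,(v-c["cy"])/f,1]);o=T[:3,3];return o+d*(z-o[2])/d[2]
im=cv2.imread("pics/top0.png")
# disc: light grey; foot: dark
for nm,m,z in (("disc",(im.min(2)>120),.0615),("foot",(im.max(2)<60),.008)):
    m=m.astype(np.uint8); m[:185]=0;m[275:]=0;m[:,:257]=0;m[:,347:]=0
    if nm=="foot": m=cv2.morphologyEx(m,cv2.MORPH_OPEN,np.ones((5,5)))
    cs=max(cv2.findContours(m,0,1)[0],key=cv2.contourArea); hull=cv2.convexHull(cs)
    P=np.array([hit("top",*p[0],z)[:2] for p in hull]).astype(np.float32)
    print(nm,cv2.fitEllipse(hull),cv2.fitEllipse(P))
print([hit("top",u,v,.0) for u,v in((285,288),(327,183),(293,163))])
```

```text
disc ((299.8490905761719, 224.95654296875), (55.8310546875, 58.114280700683594), 103.94670867919922) ((0.5662682056427002, 0.03384067490696907), (0.11083348840475082, 0.11434008926153183), 155.1992950439453)
foot ((301.47576904296875, 229.7078857421875), (74.2655029296875, 76.11756134033203), 69.26519775390625) ((0.5662388801574707, 0.032191045582294464), (0.15443772077560425, 0.15647773444652557), 34.052764892578125)
[array([0.44690888, 0.067143  , 0.        ]), array([ 0.66523138, -0.02188591,  0.        ]), array([0.70933568, 0.04890552, 0.        ])]
```

View pics/c0.png

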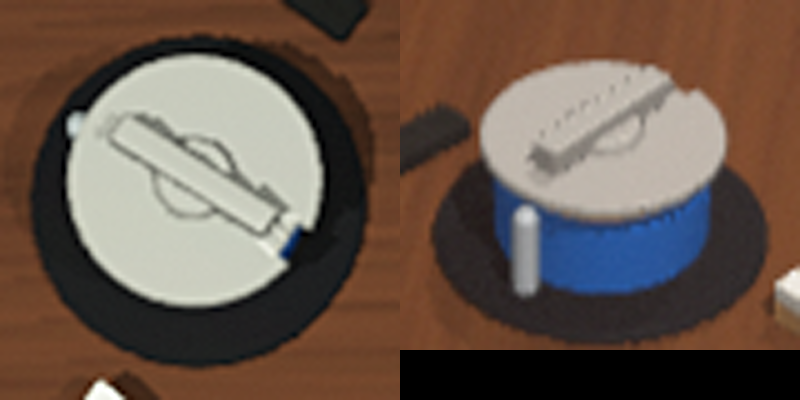

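```bash
cat >> h.py <<'E'
def hit(n,u,v,z):
    c,f=info(n);T=c["T"];d=T[:3,:3]@np.array([(u-c["cx"])/f,(v-c["cy"])/f,1]);o=T[:3,3];return o+d*(z-o[2])/d[2]
E
python3 - <<'E'
from h import *
C=np.array([.5663,.033])
def t(nm,n,u,v,z):
    p=hit(n,u,v,z)[:2]; d=p-C; print(nm,p.round(4),np.hypot(*d).round(4),np.degrees(np.arctan2(d[1],d[0])).round(1))
g=lambda u,v:(257+u/4.444-.4,185+v/4.444-.4)
h=lambda u,v:(277+(u-400)/5-.4,230+v/5-.4)
t("pin","top",*g(74,125),.052)
t("pinS","side",*h(525,212),.053)
t("notch","top",*g(292,243),.0625)
t("notchS","side",*h(684,88),.0625)
t("bar a","top",*g(115,127),.0765)
t("bar b","top",*g(276,222),.0765)
print(hit("side",*h(600,132),.0625))
E
```

```text
pin [0.5929 0.0867] 0.0599 63.6
pinS [0.5926 0.0823] 0.0559 61.9
notch [ 0.5367 -0.0098] 0.052 -124.7
notchS [ 0.533  -0.0087] 0.0534 -128.6
bar a [0.5869 0.0669] 0.0396 58.8
bar b [ 0.5439 -0.0028] 0.0423 -122.0
[0.56663684 0.0313242  0.0625    ]
```

The pin is at about 63° and the notch at about -122°, so it needs roughly 175° clockwise. Next I move to a hover beside the bar end with the fingers shut.

```bash
python3 -m creep '[[[0,0,0,0.0273,-0.0261,0,0],[0,0,0,0.0273,-0.0261,0,0],[0,0,0,0.0273,-0.0261,0,0],[0,0,0,0.0273,-0.0261,0,0],[0,0,0,0.0273,-0.0261,0,0],[0,0,0,0.0273,-0.0261,0,0],[0,0,0,0.0273,-0.0261,0,0],[0,0,0,0.0273,-0.0261,0,0],[0,0,0,0.0273,-0.0261,0,0],[0,0,0,0.0273,-0.0261,0,0]]]'
python3 -m creep '[[[0,0,0,0.0273,-0.0261,0,0],[0,0,0,0.0273,-0.0261,0,0],[0,0,0,0.0273,-0.0261,0,0],[0,0,0,0.0273,-0.0261,0,0],[0,0,0,0.0273,-0.0261,0,0],[0,0,0,0.0273,-0.0261,0,0],[0,0,0,0.0273,-0.0261,0,0],[0,0,0,0.0273,-0.0261,0,0],[0,0,0,0.0273,-0.0261,0,0],[0,0,0,0.0273,-0.0261,0,0]]]'
python3 -m creep '[[[0,0,-10.6,0,0,0.005,0],[0,0,-10.6,0,0,0.005,0],[0,0,-10.6,0,0,0.005,0],[0,0,-10.6,0,0,0.005,0],[0,0,-10.6,0,0,0.005,0],[0,0,-10.6,0,0,0.005,0],[0,0,-10.6,0,0,0.005,0],[0,0,-10.6,0,0,0.005,0],[0,0,-10.6,0,0,0.005,0],[0,0,-10.6,0,0,0.005,0]]]'
python3 -m creep '[[[0,0,-10.6,0,0,0.005,0],[0,0,-10.6,0,0,0.005,0],[0,0,0,0,0,0.005,0],[0,0,0,0,0,0,0],[0,0,0,0,0,0,0]]]'
cat >> h.py <<'E'
def whit(u,v,z,s):
    from scipy.spatial.transform import Rotation as R
    c,f=info("wrist");M=c["tool_from_camera"];q=s["ee_rot"];Rw=R.from_quat([q[1],q[2],q[3],q[0]]).as_matrix()
    a=np.array([u-c["cx"],v-c["cy"]]);r=np.hypot(*a);th=r/f
    d=np.array([*(a/r*np.sin(th)),np.cos(th)])
    o=s["tcp_pos"]+Rw@M[:3,3];d=Rw@M[:3,:3]@d;return o+d*(z-o[2])/d[2]
def st():
    from scipy.spatial.transform import Rotation as R
    s=monitor.sense();q=s["ee_rot"];Rw=R.from_quat([q[1],q[2],q[3],q[0]]).as_matrix()
    print("t",s["clock"],"p",s["tcp_pos"].round(4),"xang",np.degrees(np.arctan2(Rw[1,0],Rw[0,0])).round(2),"z",Rw[:,2].round(3),"F",s["contact_force"].round(2),"q7",s["joint_pos"][6].round(2),s["opening"].round(4));return s
E
python3 - <<'E'
from h import *
s=st();cv2.imwrite("pics/w1.png",cams.get_image("wrist"))
E
```

```text
clock: 1.35
tcp_pos: [0.3919, -0.2679, 0.253]
ee_rot: [-0.0, 0.984, 0.177, -0.0]
contact_force: [0.1, 0.1, 0.4]
opening: 0.0001
finger_force: 0.0
clock: 2.6
tcp_pos: [0.5565, 0.0716, 0.2529]
ee_rot: [0.0, 0.984, 0.177, -0.0]
contact_force: [0.3, 0.0, -0.0]
opening: -0.0
finger_force: 0.0
clock: 3.85
tcp_pos: [0.556, 0.0706, 0.2027]
ee_rot: [-0.0, 0.448, 0.894, -0.0]
contact_force: [-0.2, -0.5, -0.1]
opening: -0.0003
finger_force: 0.0
clock: 4.47
tcp_pos: [0.5563, 0.0707, 0.1884]
ee_rot: [0.0, 0.279, 0.96, -0.0]
contact_force: [-0.6, 0.5, -1.0]
opening: 0.0001
finger_force: 0.0Traceback (most recent call last):
  File "<stdin>", line 2, in <module>
  File "h.py", line 16, in st
    print("t",s["clock"],"p",s["tcp_pos"].round(4),"xang",np.degrees(np.arctan2(Rw[1,0],Rw[0,0])).round(2),"z",Rw[:,2].round(3),"F",s["contact_force"].round(2),"q7",s["joint_pos"][6].round(2),s["opening"].round(4));return s
                                                                                                                                                                                                ^^^^^^^^^^^^^^^^^^
AttributeError: 'float' object has no attribute 'round'
```

```bash
sed -i 's/,s\["opening"\].round(4)//' h.py
python3 - <<'E'
from h import *
s=st();cv2.imwrite("pics/w1.png",cams.get_image("wrist"))
E
```

```text
t 4.475 p [0.5563 0.0707 0.1884] xang 147.55 z [ 0. -0. -1.] F [-0.6   0.48 -0.96] q7 0.61
```

View pics/w1.png

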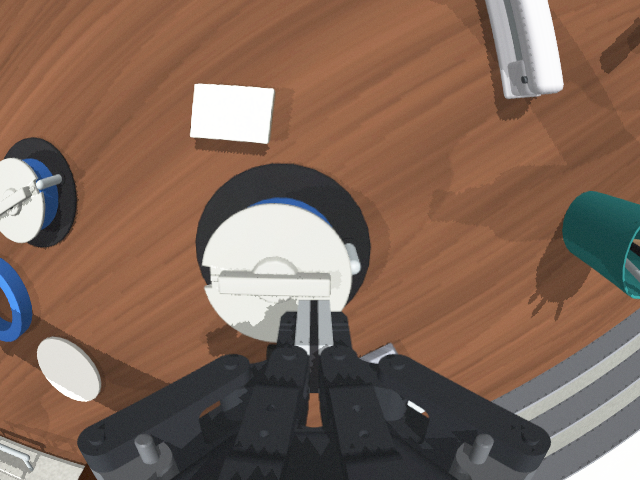

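The wrist view shows the bar top from (219,275–292) to (330,278–296), the notch at the left rim near (208,275), and the pin at (355,260) on the right. The shut fingertips are at (315,300).

```bash
python3 - <<'E'
from h import *
s=st();C=np.array([.5663,.033])
def t(nm,u,v,z):
    p=whit(u,v,z,s)[:2];d=p-C;print(nm,p.round(4),np.hypot(*d).round(4),np.degrees(np.arctan2(d[1],d[0])).round(1))
t("notch",207,274,.0625);t("pin",356,259,.053);t("L",219,280,.0765);t("R",331,284,.0765)
t("Ltop",219,272,.0765);t("Rtop",331,275,.0765)
im=cv2.imread("pics/w1.png")
E
python3 - <<'E'
import cv2
im=cv2.imread("pics/w1.png");cv2.imwrite("pics/w1c.png",cv2.resize(im[190:350,190:380],(760,600)[:2] if 0 else (712,600),interpolation=cv2.INTER_CUBIC))
E
```

```text
t 4.525 p [0.5564 0.0708 0.1885] xang 147.57 z [ 0. -0. -1.] F [-0.71  0.37 -0.35] q7 0.61
notch [ 0.5362 -0.01  ] 0.0525 -125.0
pin [0.5885 0.0883] 0.0596 68.1
L [0.5416 0.0018] 0.0398 -128.3
R [0.5859 0.0668] 0.0391 59.9
Ltop [0.5368 0.0056] 0.0403 -137.1
Rtop [0.5801 0.0704] 0.0398 69.8
```

View pics/w1c.png

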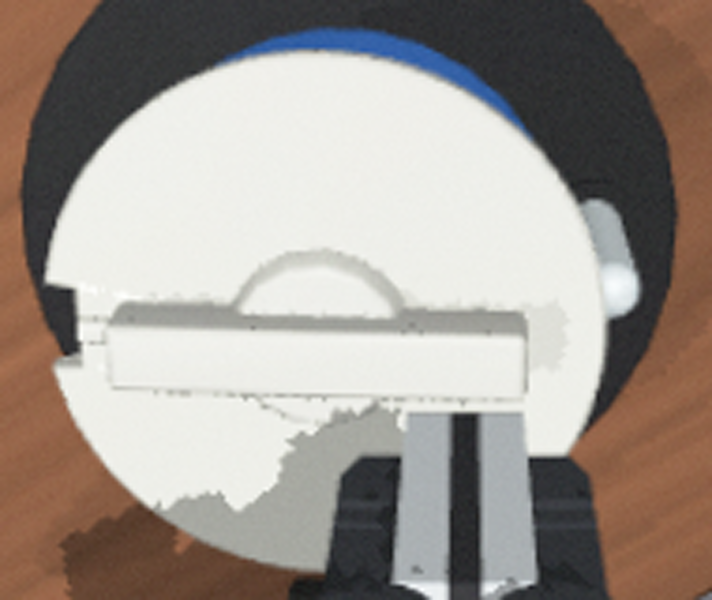

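Run:
```python
from h import *
s=st();C=np.array([.5663,.033])
def t(nm,u,v,z):
    p=whit(u,v,z,s)[:2];d=p-C;print(nm,p.round(4),np.hypot(*d).round(4),np.degrees(np.arctan2(d[1],d[0])).round(1));return p
t("notch",203.3,276.7,.0625);t("pin",356,266,.053);a=t("L",220.2,285.2,.0765);b=t("R",330.4,288.1,.0765)
print((a+b)/2,np.degrees(np.arctan2(*(b-a)[::-1])),np.hypot(*(b-a)))
```

```text
t 4.525 p [0.5564 0.0708 0.1885] xang 147.57 z [ 0. -0. -1.] F [-0.71  0.37 -0.35] q7 0.61
notch [ 0.5364 -0.0139] 0.0557 -122.5
pin [0.5934 0.0855] 0.059 62.7
L [0.5453 0.    ] 0.0391 -122.5
R [0.5884 0.0648] 0.0387 55.2
[0.56685263 0.03241914] 56.39027772774424 0.07782592746804202
```

```bash
python3 -m creep '[[[0,0,0,0,0,0.02,0],[0,0,0,0,0,0.025,0],[0,0,0,0,0,0.025,0],[0,0,0,0,0,0.0175,0],[0,0,0,0,0,0.01,0],[0,0,0,-0.002,0.001,0,0],[0,0,0,-0.004,0.001,0,0],[0,0,0,-0.004,0,0,0],[0,0,0,0,0,0,0]]]'
python3 -m creep '[[[0,0,5,-0.0025,0.0015,0,0],[0,0,5,-0.0025,0.0015,0,0],[0,0,5,-0.0025,0.0015,0,0],[0,0,5,-0.0025,0.0015,0,0],[0,0,0,0,0,0,0]]]'
python3 - <<'E'
from h import *
s=st();d=s["tcp_pos"][:2]-[.5665,.0327];print(np.hypot(*d),np.degrees(np.arctan2(*d[::-1])))
E
```

```text
clock: 5.65
tcp_pos: [0.5665, 0.0667, 0.0913]
ee_rot: [0.001, 0.279, 0.96, 0.0]
contact_force: [-0.4, -0.2, -0.2]
opening: -0.0003
finger_force: 0.0
clock: 6.28
tcp_pos: [0.5773, 0.0654, 0.0909]
ee_rot: [0.0, 0.441, 0.898, -0.0]
contact_force: [0.5, 0.2, 0.3]
opening: -0.0
finger_force: 0.0
t 6.275 p [0.5773 0.0654 0.0909] xang 127.7 z [ 0. -0. -1.] F [0.51 0.16 0.35] q7 0.21
0.03438907292815809 71.76728787503929
```

```bash
python3 -m creep '[[[0,0,5,-0.0025,0.0015,0,0],[0,0,5,-0.0025,0.0015,0,0],[0,0,5,-0.0025,0.0015,0,0],[0,0,5,-0.0025,0.0015,0,0],[0,0,5,-0.0025,0.0015,0,0],[0,0,5,-0.0025,0.0015,0,0],[0,0,5,-0.0025,0.0015,0,0],[0,0,5,-0.0025,0.0015,0,0],[0,0,0,0,0,0,0]]]'
python3 - <<'E'
from h import *
s=st();d=s["tcp_pos"][:2]-[.5665,.0327];print(np.hypot(*d),np.degrees(np.arctan2(*d[::-1])))
cv2.imwrite("pics/w2.png",cams.get_image("wrist")[150:400,150:450])
E
```

```text
clock: 7.4
tcp_pos: [0.5954, 0.0511, 0.091]
ee_rot: [0.0, 0.721, 0.693, 0.0]
contact_force: [-1.0, 0.1, 0.7]
opening: 0.0
finger_force: 0.2
t 7.4 p [0.5954 0.0511 0.091 ] xang 87.78 z [ 0.001  0.    -1.   ] F [-0.97  0.07  0.68] q7 -0.4
0.03424576790803624 32.56987976006822
```

View pics/w2.png

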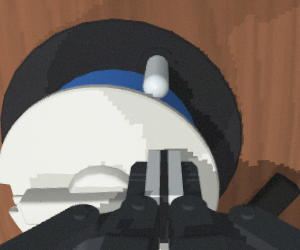

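The bar is turning with the fingers: it lies level in the crop and touches them, and the pin is now at (155,85). Continuing round.

```bash
python3 -m creep '[[[0,0,5,-0.0025,0.0015,0,0],[0,0,5,-0.0025,0.0015,0,0],[0,0,5,-0.0025,0.0015,0,0],[0,0,5,-0.0025,0.0015,0,0],[0,0,5,-0.0025,0.0015,0,0],[0,0,5,-0.0025,0.0015,0,0],[0,0,5,-0.0025,0.0015,0,0],[0,0,5,-0.0025,0.0015,0,0],[0,0,5,-0.0025,0.0015,0,0],[0,0,0,0,0,0,0]]]'
python3 -m creep '[[[0,0,5,-0.0025,0.0015,0,0],[0,0,5,-0.0025,0.0015,0,0],[0,0,5,-0.0025,0.0015,0,0],[0,0,5,-0.0025,0.0015,0,0],[0,0,5,-0.0025,0.0015,0,0],[0,0,5,-0.0025,0.0015,0,0],[0,0,5,-0.0025,0.0015,0,0],[0,0,5,-0.0025,0.0015,0,0],[0,0,0,0,0,0,0],[0,0,0,0,0,0,0]]]'
python3 - <<'E'
from h import *
s=st();d=s["tcp_pos"][:2]-[.5665,.0327];print(np.hypot(*d),np.degrees(np.arctan2(*d[::-1])))
a=cams.get_image("top")[185:275,257:347];b=cams.get_image("wrist")[150:400,150:450]
cv2.imwrite("pics/m3.png",np.hstack([cv2.resize(a,(400,400),interpolation=2),cv2.resize(b,(400,400),interpolation=2)]))
E
```

```text
clock: 8.7
tcp_pos: [0.5991, 0.0254, 0.091]
ee_rot: [0.0, 0.931, 0.365, 0.0]
contact_force: [0.4, 0.4, 0.1]
opening: 0.0001
finger_force: 0.2
clock: 9.95
tcp_pos: [0.586, 0.0069, 0.0907]
ee_rot: [0.0, 1.0, 0.025, -0.0]
contact_force: [0.9, 0.0, -0.1]
opening: 0.0002
finger_force: 0.2
t 9.95 p [0.586  0.0069 0.0907] xang 2.81 z [-0. -0. -1.] F [ 0.9   0.05 -0.05] q7 -1.71
0.032376888734682474 -52.94556909336734
```

View pics/m3.png

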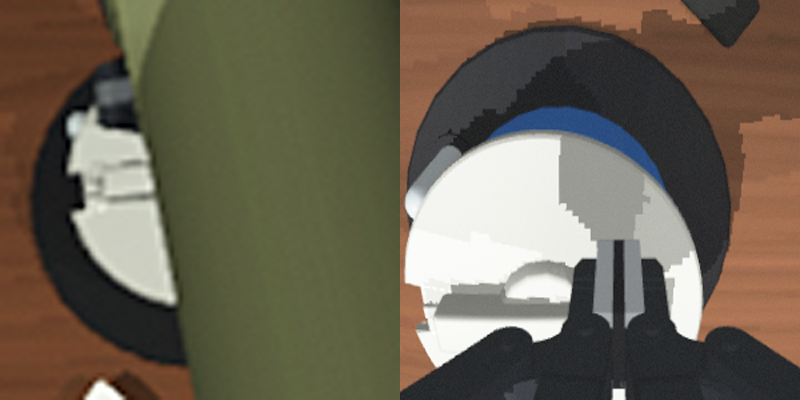

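The notch is now at about 94° (top crop (75,190)) and the pin is at about 63°, so about 31° remains. I'll turn 26° and then look.

```bash
python3 -m creep '[[[0,0,5,-0.0025,0.0015,0,0],[0,0,5,-0.0025,0.0015,0,0],[0,0,5,-0.0025,0.0015,0,0],[0,0,5,-0.0025,0.0015,0,0],[0,0,3,-0.0015,0.001,0,0],[0,0,3,-0.0015,0.001,0,0],[0,0,0,0,0,0,0],[0,0,0,0,0,0,0]]]'
python3 - <<'E'
from h import *
s=st();d=s["tcp_pos"][:2]-[.5665,.0327];print(np.hypot(*d),np.degrees(np.arctan2(*d[::-1])))
a=cams.get_image("top")[200:260,260:320];b=cams.get_image("wrist")[200:380,120:320]
cv2.imwrite("pics/m4.png",np.hstack([cv2.resize(a,(360,360),interpolation=2),cv2.resize(b,(400,360),interpolation=2)]))
E
```

```text
clock: 11.05
tcp_pos: [0.5721, 0.0007, 0.0907]
ee_rot: [0.0, 0.979, -0.202, -0.0]
contact_force: [0.4, -0.4, 0.0]
opening: -0.0001
finger_force: 0.2
t 11.05 p [0.5721 0.0007 0.0907] xang -23.27 z [-0. -0. -1.] F [ 0.36 -0.37  0.04] q7 -2.13
0.03247966027395961 -80.02145997561936
```

View pics/m4.png

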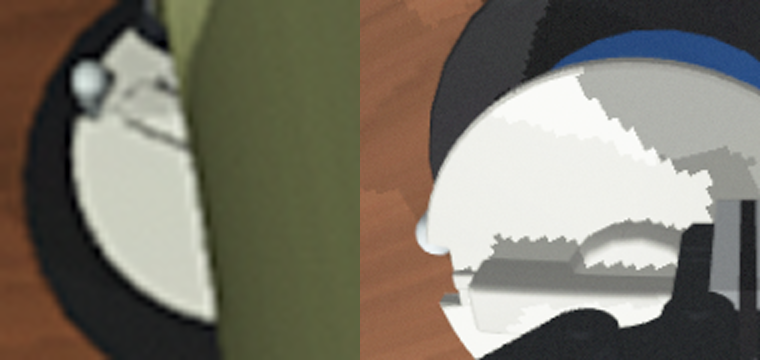

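The notch is nearly over the pin (top crop: pin at (88,80), notch corners at about (105,62) and (85,118)). About 4° is left, so I'll finish the turn, back off, lift and look from above.

```bash
python3 -m creep '[[[0,0,2,-0.001,0.0006,0,0],[0,0,2,-0.001,0.0006,0,0],[0,0,0,0,0,0,0],[0,0,0,0,0,0,0]]]'
python3 -m creep '[[[0,0,0,0.004,0,0,0],[0,0,0,0.008,0,0,0],[0,0,0,0.008,0,-0.01,0],[0,0,0,0.02,0,-0.04,0],[0,0,0,0.02,0,-0.04,0],[0,0,0,0,0,-0.02,0],[0,0,0,0,0,0,0],[0,0,0,0,0,0,0]]]'
python3 - <<'E'
from h import *
s=st()
b=cams.get_image("wrist");cv2.imwrite("pics/w5.png",b)
a=cams.get_image("top");cv2.imwrite("pics/t5.png",a)
b=cv2.resize(b[150:300,200:390],(760,600),interpolation=2);cv2.imwrite("pics/w5c.png",b)
E
```

```text
clock: 11.65
tcp_pos: [0.5698, 0.0004, 0.0907]
ee_rot: [0.0, 0.972, -0.236, -0.0]
contact_force: [0.6, 0.1, -0.6]
opening: -0.0002
finger_force: 0.3
clock: 12.65
tcp_pos: [0.6218, -0.0266, 0.1991]
ee_rot: [0.0, 0.972, -0.236, -0.002]
contact_force: [0.5, 0.5, -1.1]
opening: 0.0001
finger_force: 0.0
t 12.65 p [ 0.6218 -0.0266  0.1991] xang -27.31 z [-0.003  0.    -1.   ] F [ 0.47  0.46 -1.06] q7 -2.13
```

View pics/w5.png

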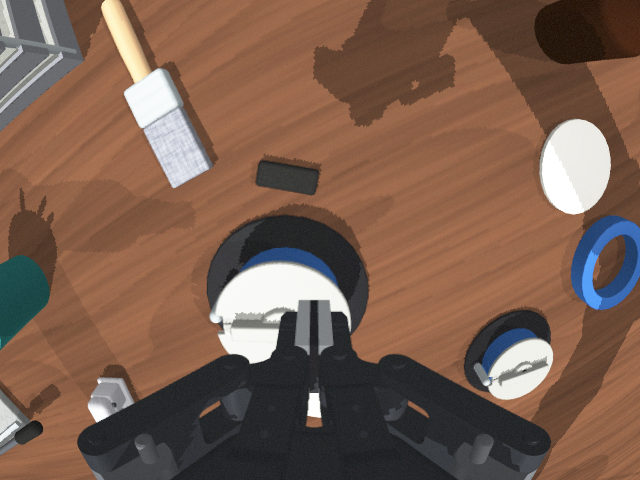

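The wrist view shows the pin at (216,318) right at the notch (225,325), but the fingers hide the rest. I'll move further back for a clear joint view, which is the last one I'm allowed.

```bash
python3 -m creep '[[[0,0,0,0.02,-0.005,0,0],[0,0,0,0.03,-0.005,0,0],[0,0,0,0.01,-0.005,0,0],[0,0,0,0,0,0,0],[0,0,0,0,0,0,0]]]'
python3 - <<'E'
from h import *
s=st();np.save("s6.npy",s,allow_pickle=True)
w=cams.get_image("wrist");a=cams.get_image("top");b=cams.get_image("side")
for n,i in zip(("w6","t6","s6"),(w,a,b)): cv2.imwrite(f"pics/{n}.png",i)
# predicted spindle centre in wrist
from scipy.spatial.transform import Rotation as R
c,f=info("wrist");M=c["tool_from_camera"];q=s["ee_rot"];Rw=R.from_quat([q[1],q[2],q[3],q[0]]).as_matrix()
def pr(p):
    x=M[:3,:3].T@(Rw.T@(np.array(p)-s["tcp_pos"])-M[:3,3]);th=np.arctan2(np.hypot(x[0],x[1]),x[2]);k=f*th/np.hypot(x[0],x[1]);return np.array([c["cx"]+k*x[0],c["cy"]+k*x[1]])
u,v=pr([.5665,.0327,.0625]).astype(int);print(u,v)
an=np.radians(62.8);u2,v2=pr([.5665+.058*np.cos(an),.0327+.058*np.sin(an),.055]);print("pin",u2,v2)
W=cv2.resize(w[v-75:v+75,u-100:u+100],(800,600),interpolation=2)[:600]
P=np.zeros((600,800,3),np.uint8);P[:]=cv2.resize(W,(800,600))
# compose: wrist left crop zoomed on pin, top and side zooms
x0,y0=int(u2)-25,int(v2)-30
P[:]=0;P[:,:400]=cv2.resize(w[y0:y0+75,x0:x0+50],(400,600),interpolation=2)
P[:300,400:]=cv2.resize(a[195:240,260:320],(400,300),interpolation=2)
P[300:,400:]=cv2.resize(b[240:300,277:357],(400,300),interpolation=2)
cv2.imwrite("pics/j6.png",P);print(x0,y0)
E
```

```text
clock: 13.38
tcp_pos: [0.6825, -0.0407, 0.2004]
ee_rot: [0.0, 0.972, -0.236, -0.001]
contact_force: [1.0, -0.6, 0.3]
opening: -0.0001
finger_force: 0.0
t 13.375 p [ 0.6825 -0.0407  0.2004] xang -27.31 z [-0.001  0.    -1.   ] F [ 1.04 -0.61  0.26] q7 -2.12
300 382
pin 238.32637092623332 376.0667407087986
213 346
```

View pics/j6.png

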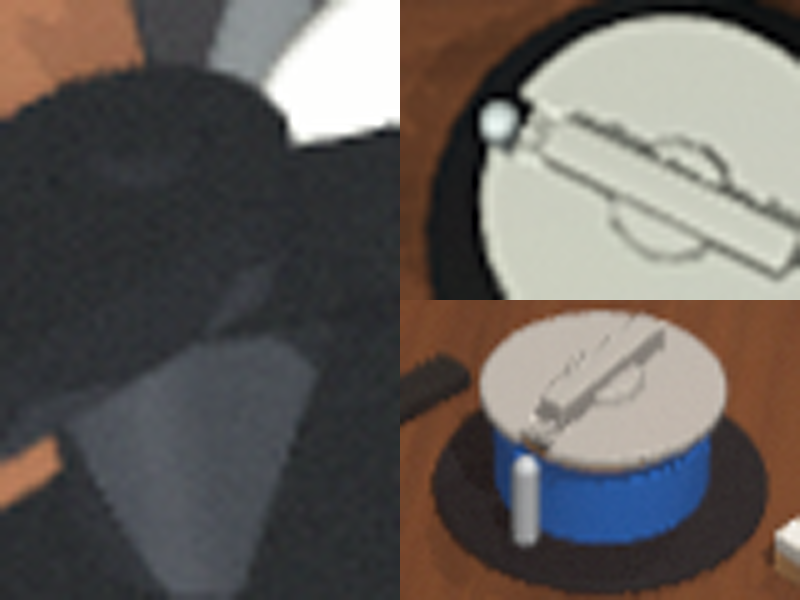

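Top crop: pin at (498,120), notch mouth corners at about (530,92) and (495,155), bar from (552,140) to (790,250). In the side crop the pin top at (525,462) stands under the notch at about (535,440). I'll put numbers on the remaining error.

Run:
```python
from h import *
C=np.array([.5665,.0327])
def t(nm,n,u,v,z):
    p=hit(n,u,v,z)[:2];d=p-C;print(nm,p.round(4),np.hypot(*d).round(4),np.degrees(np.arctan2(d[1],d[0])).round(1));return p
g=lambda u,v:(260+(u-400)/6.667-.4,195+v/6.667-.4)
h=lambda u,v:(277+(u-400)/5-.4,240+(v-300)/5-.4)
t("pin","top",*g(498,120),.053);t("pinS","side",*h(525,462),.053)
a=t("c1","top",*g(530,92),.0625);b=t("c2","top",*g(495,155),.0625)
l=t("L","top",*g(552,140),.0765);r=t("R","top",*g(790,250),.0765);d=l-r;print("bar",np.degrees(np.arctan2(d[1],d[0])),np.hypot(*d),(l+r)/2)
# fine: bright pin centroid & disc outline in the top picture
im=cv2.imread("pics/t6.png");m=(im.min(2)>120).astype(np.uint8);m[:185]=0;m[275:]=0;m[:,:257]=0;m[:,347:]=0
cs=max(cv2.findContours(m,0,1)[0],key=cv2.contourArea)[:,0]
P=np.array([hit("top",*p,.0625)[:2] for p in cs]);hl=cv2.convexHull(P.astype(np.float32));c0,rad=cv2.minEnclosingCircle(hl);e=cv2.fitEllipse(hl);print(e)
D=P-C;R=np.hypot(*D.T);A=np.degrees(np.arctan2(D[:,1],D[:,0]));o=np.argsort(A)
print([(round(A[i]),round(R[i]*1e3,1)) for i in o if 40<A[i]<90])
```

```text
pin [0.593  0.0845] 0.0582 62.9
pinS [0.5926 0.0823] 0.056 62.3
c1 [0.5993 0.0743] 0.053 51.7
c2 [0.5806 0.0847] 0.0539 74.9
L [0.5821 0.0671] 0.0377 65.6
R [ 0.5487 -0.0017] 0.0388 -117.3
bar 64.12070113712434 0.07645021245475131 [0.56538949 0.03266102]
((0.5657967925071716, 0.03296305611729622), (0.11110912263393402, 0.11153502762317657), 101.35037231445312)
[(41, np.float64(54.9)), (44, np.float64(54.8)), (47, np.float64(54.8)), (50, np.float64(54.9)), (52, np.float64(55.2)), (53, np.float64(52.4)), (53, np.float64(49.7)), (55, np.float64(48.5)), (57, np.float64(47.4)), (61, np.float64(48.1)), (64, np.float64(48.9)), (66, np.float64(48.0)), (68, np.float64(47.3)), (71, np.float64(48.4)), (72, np.float64(52.2)), (73, np.float64(54.1)), (74, np.float64(55.9)), (74, np.float64(49.7)), (76, np.float64(55.4)), (78, np.float64(55.0)), (80, np.float64(54.6)), (82, np.float64(56.2)), (84, np.float64(56.0)), (86, np.float64(55.8)), (88, np.float64(55.7))]
```

The notch edges in the disc outline are at 53° and 73°, so the middle is at 63.0° and the pin at 62.9°: aligned. Next I go over the bar centre and down to just above it.

```bash
python3 -m creep '[[[0,0,0,-0.03,-0.003,0,0],[0,0,0,-0.045,-0.004,0,0],[0,0,0,-0.04,-0.003,0,0],[0,0,0,-0.022,-0.002,0,0],[0,0,0,0,0,0.03,0],[0,0,0,0,0,0.035,0],[0,0,0,0,0,0.02,0],[0,0,0,0,0,0.008,0],[0,0,0,0,0,0,0],[0,0,0,0,0,0,0]]]'
python3 - <<'E'
from h import *
st()
E
```

```text
clock: 14.78
tcp_pos: [0.568, 0.0322, 0.109]
ee_rot: [-0.0, 0.972, -0.236, 0.001]
contact_force: [-0.3, 0.5, 0.4]
opening: 0.0002
finger_force: 0.0
t 14.775 p [0.568  0.0322 0.109 ] xang -27.36 z [ 0.002 -0.    -1.   ] F [-0.3   0.45  0.37] q7 -2.25
```

```bash
python3 -m creep '[[[0,0,0,-0.0018,0,0.004,0],[0,0,0,0,0,0.004,0],[0,0,0,0,0,0.001,0],[0,0,0,0,0,0.001,0],[0,0,0,0,0,0.001,0],[0,0,0,0,0,0.001,0],[0,0,0,0,0,0,0]]]'
python3 -m creep '[[[0,0,0,0,0,0.001,0],[0,0,0,0,0,0.001,0],[0,0,0,0,0,0.001,0],[0,0,0,0,0,0,0]]]'
```

```text
clock: 15.65
tcp_pos: [0.5658, 0.033, 0.0956]
ee_rot: [-0.0, 0.972, -0.236, 0.0]
contact_force: [-0.6, 0.8, 0.6]
opening: -0.0003
finger_force: 0.1
clock: 16.15
tcp_pos: [0.5659, 0.033, 0.0927]
ee_rot: [-0.0, 0.972, -0.236, 0.0]
contact_force: [-0.8, 0.0, 1.8]
opening: 0.0001
finger_force: 0.9
```

```bash
python3 -m creep '[[[0,0,0,0,0,0.001,0],[0,0,0,0,0,0.001,0],[0,0,0,0,0,0,0]]]'
python3 -m creep '[[[0,0,0,0,0,0.001,0],[0,0,0,0,0,0.001,0],[0,0,0,0,0,0,0]]]'
```

```text
clock: 16.52
tcp_pos: [0.5659, 0.033, 0.0907]
ee_rot: [-0.0, 0.972, -0.236, 0.0]
contact_force: [-0.1, 0.2, 2.5]
opening: 0.0001
finger_force: 0.9
clock: 16.9
tcp_pos: [0.5659, 0.033, 0.0888]
ee_rot: [-0.0, 0.972, -0.236, 0.0]
contact_force: [0.7, 0.2, 1.9]
opening: 0.0003
finger_force: 0.9
```

```bash
python3 -m creep '[[[0,0,0,0,0,0.001,0],[0,0,0,0,0,0.0005,0],[0,0,0,0,0,0,0]]]'
python3 -m creep '[[[0,0,0,0,0,0.0005,0],[0,0,0,0,0,0.0005,0],[0,0,0,0,0,0,0]]]'
```

```text
clock: 17.27
tcp_pos: [0.5658, 0.033, 0.0873]
ee_rot: [-0.0, 0.972, -0.236, 0.0]
contact_force: [1.6, -0.5, 1.6]
opening: 0.0
finger_force: 1.1
clock: 17.65
tcp_pos: [0.5659, 0.033, 0.0871]
ee_rot: [0.0, 0.972, -0.236, 0.0]
contact_force: [-1.6, -0.6, 6.5]
opening: 0.0005
finger_force: 3.6
```

It has stopped at the home height (tip at 65.1 mm) and the force is rising. A little more to seat it, then straight up and clear.

```bash
python3 -m creep '[[[0,0,0,0,0,0.0007,0],[0,0,0,0,0,0,0],[0,0,0,0,0,0,0]]]'
python3 -m creep '[[[0,0,0,0,0,-0.003,0],[0,0,0,0,0,-0.01,0],[0,0,0,0,0,-0.04,0],[0,0,0,0,0,-0.05,0],[0,0,0,0.02,0,-0.03,0],[0,0,0,0.04,0,0,0],[0,0,0,0.04,0,0,0],[0,0,0,0,0,0,0],[0,0,0,0,0,0,0]]]'
python3 - <<'E'
from h import *
s=st();im=cams.get_image("top");b=cams.get_image("side");cv2.imwrite("pics/t7.png",im);cv2.imwrite("pics/s7.png",b)
C=np.array([.5665,.0327])
o=cv2.imread("pics/t6.png");m=(im.min(2)>120).astype(np.uint8);m[:185]=0;m[275:]=0;m[:,:257]=0;m[:,347:]=0
cs=max(cv2.findContours(m,0,1)[0],key=cv2.contourArea);print(cv2.fitEllipse(cv2.convexHull(cs)))
# disc vertical shift in side view
b0=cv2.imread("pics/s6.png")
for i in (b0,b):
    m=(i[225:300,277:357].astype(int).min(2)>105).astype(np.uint8)
    cs=max(cv2.findContours(m,0,1)[0],key=cv2.contourArea);print(cv2.boundingRect(cs),cv2.fitEllipse(cv2.convexHull(cs)))
T=info("side")[0]["T"];f=info("side")[1];D=np.linalg.norm(T[:3,3]-[.566,.033,.06]);print("px per mm vertical",f/D*.82/1000)
E
```

```text
clock: 18.02
tcp_pos: [0.5659, 0.033, 0.0871]
ee_rot: [0.0, 0.972, -0.236, 0.0]
contact_force: [-2.4, -0.2, 11.5]
opening: 0.0001
finger_force: 5.5
clock: 19.15
tcp_pos: [0.6537, -0.0122, 0.2181]
ee_rot: [-0.0, 0.972, -0.236, -0.001]
contact_force: [0.6, 0.1, -0.3]
opening: -0.0
finger_force: 0.0
t 19.15 p [ 0.6537 -0.0122  0.2181] xang -27.33 z [-0.002  0.001 -1.   ] F [ 0.62  0.15 -0.29] q7 -2.16
((296.43988037109375, 226.70018005371094), (46.70817184448242, 55.49409866333008), 172.5435791015625)
(16, 17, 49, 31) ((40.328792572021484, 32.23003005981445), (30.972942352294922, 49.1494255065918), 91.772216796875)
(16, 21, 49, 43) ((36.65987014770508, 41.35455322265625), (40.08027267456055, 54.67635726928711), 64.63320922851562)
px per mm vertical 0.3613292089897934
```

The side view shows the flange 4 px (about 11 mm) lower, so it is fully home. It held at 11.5 N, and the hand is clear.

```bash
python3 -c "
from rig import manip
print(manip.sign_off())"
```

```text
the job is handed in; nothing more can be done
None
```

I pushed the flange round until its notch stood over the pin, then pressed it straight down until it was fully home. The hand is clear, and I handed the job in at about 19 s.

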